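# Put the ragged pile of coasters away in the breakfast drawer

### The arm

A 6-joint arm with a two-finger parallel gripper is mounted at the origin on the work surface. World frame = base frame: x ahead of the robot, y to its left, z up, the work surface at z = 0. Lengths are in m, angles in rad, forces in N, time in s.
With the tool pointing down it reaches from about 0.3 to 0.825 m from the base axis. Payload 5.4 kg.
Tool frame: the origin (TCP) lies at the very end of the fingers, on their centre line; the grasp point (between the pads) lies 19 mm behind it; z points along the fingers, y is the line along which they close (so a half turn about z gives the same grasp; the last joint's range is limited). The gripper opens to 92 mm and grips with 3 to 60 N. Pads are 20 mm wide; open, the fingers measure 128 mm over their backs; the gripper's body (75 mm by 189 mm) begins 69 mm behind the grasp point.
Start: joints at [-1.405, 0.158, 1.597, -0, 1.386, -0.21], TCP at [0.211, -0.535, 0.215] pointing down, gripper open.
Joint ranges: [-2.91, 2.91], [-0.94, 2.29], [0.18, 2.7], [-1.29, 4.43], [0.17, 2.64], [-3, 3]. Speed limits (rad/s): [2.57, 2.57, 3.14, 3.14, 3.14, 3.14].

### API

Orientations are given as a rotation vector (axis times angle).
In Python, from workcell import bot gives the robot as it stands. Calls block until the motion is done:
- bot.goto(position, orientation): joint-space move of the TCP to a pose.
- bot.line_to(position, rot=None, max_speed=0.15): straight line of the TCP; rot=None keeps the orientation; max_speed is the mean speed in m/s.
- bot.set_joints(angles): joint-space move.
- bot.set_gripper(opening, newtons=None): opening from 0.0 (shut) to 1.0 (fully open); newtons is the grip in N (None keeps the last); returns when the fingers have stopped.
- bot.hold(seconds).
- bot.inverse_kinematics(position, orientation): joint angles nearest the present ones, or None.
- bot.read_camera(name): name is "scene" or "top" or "wrist"; returns a dict with "pixels" (384x512x3 uint8, blue, green, red), "fx", "fy", "cx", "cy" (pixels), "R" (3x3) and "t" (3): a world point X has camera coordinates R X + t. Camera axes: x right, y down, z forward; pixel columns grow to the right and rows downward; lengths in m; the calibration is good to about 2 mm. A picture is of the moment at which its call begins. There is no depth.
A pose or a line that the arm cannot do raises bot.MotionError and nothing moves.
- bot.job_done(): hands the job in; it is judged then, once.
Readings, each from a call of its own:
- bot.current_clock(): time.
- bot.current_joints(): joint angles.
- bot.current_joint_vel(): joint speeds.
- bot.current_effort(): joint torques, N m.
- bot.current_ee_pos(): TCP position.
- bot.current_tool_rot(): TCP orientation.
- bot.current_contact_force(): force on the tool from outside, world axes, zero at the start.
- bot.current_ft_torque(): the same for the moment, N m.
- bot.current_opening(): opening from 0.0 (shut) to 1.0 (fully open).
- bot.current_grip_force(): force on a finger pad.
Only numpy, scipy, OpenCV 4.12 (cv2) and the standard library are available. Lean on these libraries where they do the work, as an engineer would, in place of code of your own. Each camera call takes 0.05 s, during which the arm holds its last target. There are 200 camera calls.

### The job

Clear the coasters away: pull the drawer of the low plywood unit out by its handle until it comes up against its stop, then lower the whole pile of three oblong coasters into the snug pocket behind the drawer's tall divider, so that all three lie flat, one on another, down inside the pocket. The pile is ragged and will not drop straight in, so square its ends up against the divider as you let it down. Leave the drawer fully out at its stop, and the jam jars, saucer and butter dish where they stand.

Things in the scene. Friction and masses are not known exactly. Their poses are not given: they have to be found in the camera images.
- unit: Low plywood drawer unit, fixed to the shelf: 204 mm wide, 200 mm deep, 80 mm high, flat top (10 mm thick, underside 70 mm up). Origin at the foot of its front face, mid-width; x runs from the front into the unit (away from the robot), y across, z up. The drawer slides out along -x. Its place and yaw vary.
- drawer (a joint): How far the drawer is out, m: 0 is shut, grows as it slides out along the unit's -x to a hard stop somewhat over 150 mm out. It may start a little ajar. The runners drag with about 3 N and it stays where it is left; less than 3 N does not move it.
- drawer_handle (a point): Middle of the drawer's steel bar handle: a level round bar 10 mm thick and 110 mm long, running across the drawer (along y), its axis 35 mm in front of the drawer's front face, 50 mm above the shelf. Free space under it and behind it. Axes as the unit's; moves with the drawer.
- pocket_floor (a point): Centre of the flat floor of the pocket at the back of the drawer, 16 mm above the shelf, 133 mm behind the handle bar's axis; moves with the drawer, axes as the unit's. Inside, the pocket is 100 mm (x) by 69 mm (y). Its far end is the drawer's low back, 24 mm tall. Its sides are four corner stub walls 24 mm tall, 22 mm long; the middle 56 mm of each side is open for fingers, with 40 mm free beyond.
- divider_top (a point): Middle of the upper rear edge of the tall divider across the drawer: an upright board that is the pocket's near end (50 mm before its centre), 50 mm tall above the pocket floor. The drawer's side walls (160 mm apart) are as tall, its front panel 53 mm. At the stop the drawer's back (6 mm thick) is about 14 mm clear of the unit's front face. Moves with the drawer.
- coaster_1: Bottom one of a loose pile of three like beech coasters, each a flat plate 96 (x) by 64 (y) by 9 mm (z), 30 to 55 g; origin at the centre of its underside. The pile, 27 mm high, lies on the shelf left or right of the drawer. Gripped across its 64 mm width by jaws that reach down to within 4 mm of the shelf it carries as one; in a 20 N grip coasters slip lengthwise when an end is pushed on a wall.
- coaster_2: Middle one of the pile, alike. It lies parallel to it, a hair to one side and 3.5 to 6 mm further along the bottom one's +x, so it sticks out at that end.
- coaster_3: Top one of the pile, alike. It lies parallel to it, a hair to one side and 3.5 to 6 mm further along the bottom one's -x, so it sticks out at the other end.
- jam_jar_1: Closed jam jar with gold screw lid, 68 mm across, about 95 mm tall, origin under its centre. Bystander.
- jam_jar_2: The other jam jar, alike. Bystander.
- saucer: Green ceramic saucer, 144 mm across, 18 mm high, origin under its centre, on the side of the unit away from the pile. Bystander.
- butter_dish: Steel butter dish with domed lid, 170 by 105 mm, 88 mm high over its knob, origin under its centre. Bystander.

How it is judged:
On the way:
1. the drawer has been pulled out to its stop (within 3 mm) with the coasters not yet in it (value of joint drawer above 0.153 m and horizontal distance between coaster_1 and pocket_floor above 0.06 m), for 0.2 s.
At the end, for the whole second after the job is handed in: The drawer is within 4 mm of its stop; all three coasters lie at rest in the pocket, each within 4.5 mm of its centre lengthwise and across, turned under 0.08 rad, tilted under 0.06 rad, underside at most 20.5 mm above the pocket floor (a seated pile's top one: 18 mm) (value of joint drawer above 0.152 m and x of coaster_1 in the frame of pocket_floor between -0.0045 and 0.0045 m and y of coaster_1 in the frame of pocket_floor between -0.0045 and 0.0045 m and z of each of coaster_1, coaster_2, coaster_3 in the frame of pocket_floor below 0.0205 m and angle between each of coaster_1, coaster_2, coaster_3's own z axis and vertical below 0.06 rad and angle between the x axis of each of coaster_1, coaster_2, coaster_3 and the x axis of pocket_floor, either way round below 0.08 rad and linear speed of each of coaster_1, coaster_2, coaster_3 below 0.02 m/s and x of coaster_2 in the frame of pocket_floor between -0.0045 and 0.0045 m and y of coaster_2 in the frame of pocket_floor between -0.0045 and 0.0045 m and x of coaster_3 in the frame of pocket_floor between -0.0045 and 0.0045 m and y of coaster_3 in the frame of pocket_floor between -0.0045 and 0.0045 m); the robot touches nothing.
It fails at once if a jam jar is moved more than 20 mm (distance of jam_jar_1 from where it was at the start of the episode above 0.02 m).
It fails at once if a jam jar is moved more than 20 mm (distance of jam_jar_2 from where it was at the start of the episode above 0.02 m).
It fails at once if the saucer is moved more than 20 mm (distance of saucer from where it was at the start of the episode above 0.02 m).
It fails at once if the butter dish is moved more than 20 mm (distance of butter_dish from where it was at the start of the episode above 0.02 m).
It also fails if it takes over 54 s, if anything falls off the work surface, if the arm or the gripper's body presses on something with over 40 N, if the wrist force passes 120 N, or if a joint passes its speed limit or range.

## Working session

There is one attempt and no reset: what is moved stays moved. The work goes in short steps, each a Python script; the robot and the scene stay as the last script left them, time stands still between calls to the robot, and variables do not carry over. Pictures are saved under pics/ and viewed, at most 10 in all, crops included, and the job is handed in when it is done.

```bash
ls; mkdir -p pics
cat > h.py <<'E'
import numpy as np, cv2
from workcell import bot
from scipy.spatial.transform import Rotation as Ro
def pix(c,P):
    q=np.array(c["R"])@np.array(P,float)+np.array(c["t"]).ravel(); return np.array([c["fx"]*q[0]/q[2]+c["cx"],c["fy"]*q[1]/q[2]+c["cy"]])
def ray(c,u,v,z):
    R=np.array(c["R"]);t=np.array(c["t"]).ravel();o=-R.T@t
    d=R.T@np.array([(u-c["cx"])/c["fx"],(v-c["cy"])/c["fy"],1]); return o+d*(z-o[2])/d[2]
def down(yaw): # tool z down, tool x axis at yaw
    return (Ro.from_euler('z',yaw)*Ro.from_euler('x',np.pi)).as_rotvec()
def cam(n): return bot.read_camera(n)
import pickle
E
python3 - <<'E'
from h import *
for n in("scene","top"):
    c=cam(n); pickle.dump(c,open(n+"0.pkl","wb")); cv2.imwrite(f"pics/{n}0.png",cv2.resize(c["pixels"],(800,600),interpolation=cv2.INTER_CUBIC))
    print(n,c["fx"],c["cx"],c["cy"],(-np.array(c["R"]).T@np.array(c["t"]).ravel()).round(3))
print(np.round(bot.current_tool_rot(),3), down(0), bot.current_clock())
E
```

```text
pics
scene 410.2179727815825 249.80807231790567 194.20083105762197 [1.395 0.765 0.874]
top 406.77055811539907 249.68697054670918 190.99837696620145 [ 4.370e-01 -1.000e-03  1.436e+00]
[-3.085 -0.587 -0.   ] [3.14159265 0.         0.        ] 0.1
```

View pics/top0.png

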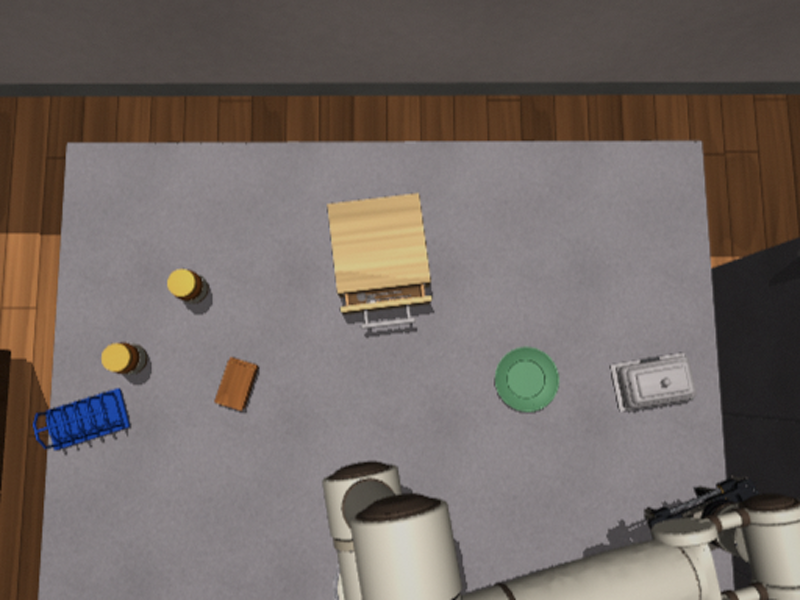

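View pics/scene0.png

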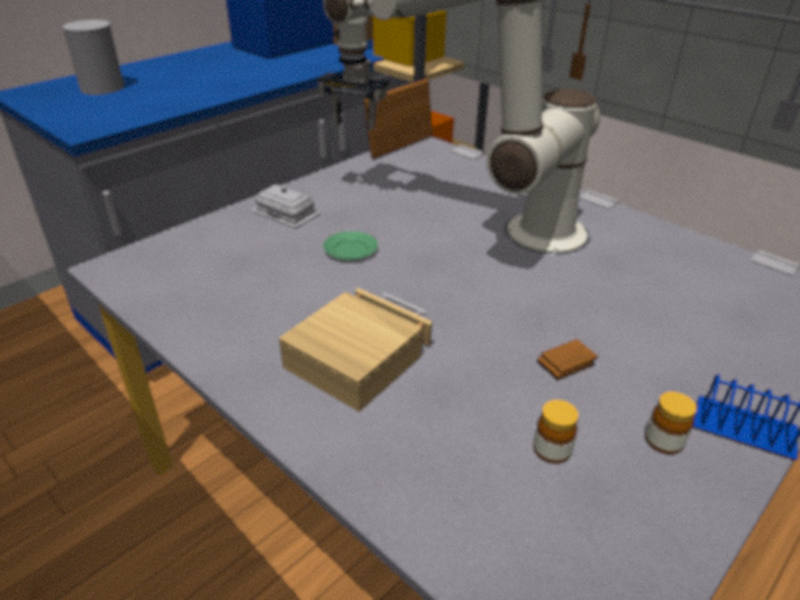

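The top view shows the unit at (380,245), its slightly ajar drawer with the handle at (388,323), and the pile at (237,384). The jars are at far left, with the saucer and butter dish to the right. I'll take one enlarged composite.

Run:
```python
from h import *
c=pickle.load(open("top0.pkl","rb"));p=c["pixels"]
a=cv2.resize(p[120:220,200:285],None,fx=5.5,fy=5.5,interpolation=cv2.INTER_CUBIC) 
b=cv2.resize(p[220:270,130:170],None,fx=8,fy=8,interpolation=cv2.INTER_CUBIC)
o=np.zeros((550,800,3),np.uint8);o[:a.shape[0],:a.shape[1]]=a;o[:b.shape[0],475:475+b.shape[1]]=b
cv2.imwrite("pics/crop0.png",o)
```

```text
(no output)
```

View pics/crop0.png

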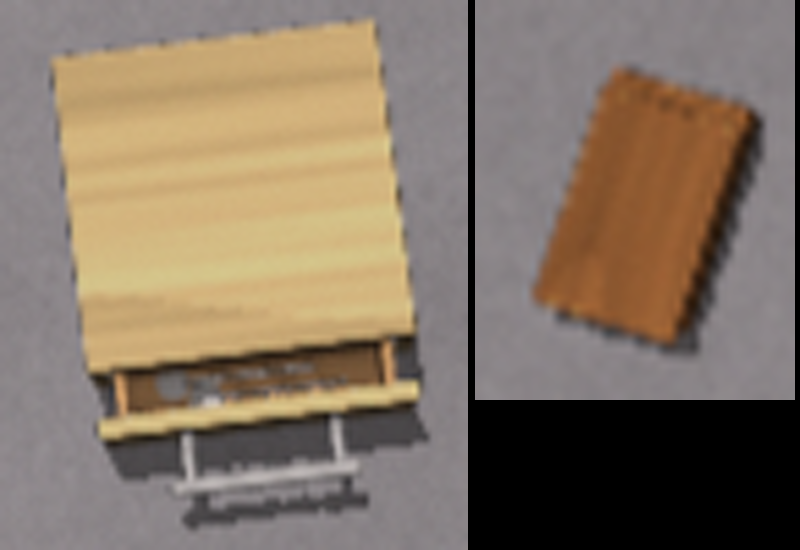

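The crop shows the unit's top corners at (53,58), (375,20), (413,332) and (90,372). The handle bar runs (175,488)–(357,466). In the right panel, the pile's top corners are (140,68), (277,110), (197,343) and (60,298).

```bash
cat > est.py <<'E'
from h import *
c=pickle.load(open("top0.pkl","rb"))
f=lambda u,v,z:ray(c,u/5.5+200-.41,v/5.5+120-.41,z)
g=lambda u,v,z:ray(c,u/8+130-.44,v/8+220-.44,z)
BL,BR,FR,FL=[f(*p,.08) for p in((53,58),(375,20),(413,332),(90,372))]
ux=(BL-FL)+(BR-FR); uy=(FL-FR)+(BL-BR); 
print("yaw x",np.arctan2(ux[1],ux[0]),"y",np.arctan2(-uy[0],uy[1]), "sizes",np.linalg.norm(ux)/2,np.linalg.norm(uy)/2)
print("front mid",(FL+FR)/2,"center",(BL+BR+FR+FL)/4)
h1,h2=f(175,488,.055),f(357,466,.055);d=h1-h2
print("handle",(h1+h2)/2,np.linalg.norm(d),np.arctan2(-d[0],d[1]))
q=[g(*p,.027) for p in((140,68),(277,110),(197,343),(60,298))]
px=(q[0]-q[3])+(q[1]-q[2]); print("pile",sum(q)/4,np.arctan2(px[1],px[0]),np.linalg.norm(px)/2,np.linalg.norm(q[0]-q[1]))
E
python3 est.py
```

```text
yaw x 0.11317357223232807 y 0.1179555457578846 sizes 0.19890899802529538 0.20093033086261952
front mid [0.63980321 0.00361725 0.08      ] center [0.73862147 0.01484886 0.08      ]
handle [ 0.5651868  -0.00478671  0.055     ] 0.11359003003239801 0.11512037393297384
pile [0.4362374  0.32964077 0.027     ] -0.3127403886474012 0.10317191843601761 0.06211955254356469
```

```bash
cat > pull.py <<'E'
from h import *
yaw=.115; H=np.array([.5652,-.0048]); u=np.array([np.cos(yaw),np.sin(yaw)])
best=None
for k in(1,-1):
    r=down(yaw+k*np.pi/2); q=bot.inverse_kinematics([*H,.2],r)
    print(k,None if q is None else np.round(q,2))
    if q is not None and (best is None or abs(q[5])<abs(best[0])): best=(q[5],r)
r=best[1]
bot.goto([*H,.16],r); bot.set_gripper(.26,30)
bot.line_to([*H,.03],max_speed=.12)
print("F",np.round(bot.current_contact_force(),1))
bot.set_gripper(0,40); print("open",bot.current_opening(),"F",np.round(bot.current_contact_force(),1))
s=.10; 
bot.line_to([*(H-s*u),.03],max_speed=.08)
print(bot.current_ee_pos(),np.round(bot.current_contact_force(),1))
while s<.15:
    s+=.003; bot.line_to([*(H-s*u),.03],max_speed=.05)
    F=np.array(bot.current_contact_force()); print(round(s,3),np.round(F,1),np.round(bot.current_ee_pos(),4))
    if F[:2]@u>15: break
print(bot.current_clock())
E
python3 pull.py
```

```text
1 [-0.22  0.14  1.64  0.    1.36 -0.34]
-1 [-0.22  0.14  1.64 -0.    1.36  2.8 ]
F [ 0.1  0.  -0.2]
open 0.10111998842211428 F [-1.9 -1.3  5.2]
[ 0.46586072 -0.01667967  0.03062737] [0.9 0.1 8.6]
0.103 [ 1.4 -0.5  7.4] [ 0.4629 -0.017   0.0306]
0.106 [ 1.7 -0.9  7.8] [ 0.4599 -0.0174  0.0306]
0.109 [ 1.3 -0.4  8.5] [ 0.4568 -0.0177  0.0306]
0.112 [ 1.1 -1.   8.1] [ 0.4538 -0.0181  0.0306]
0.115 [ 0.6 -1.3  9.2] [ 0.4508 -0.0185  0.0306]
0.118 [ 1.1 -0.6  8.9] [ 0.4478 -0.0188  0.0306]
0.121 [ 0.5 -0.4  9.6] [ 0.4448 -0.0191  0.0306]
0.124 [ 1.8 -0.8  9.5] [ 0.4418 -0.0195  0.0306]
0.127 [ 0.9 -1.1  8.7] [ 0.4389 -0.0199  0.0306]
0.13 [ 7.7 -0.5  2.6] [ 0.4375 -0.0201  0.0306]
0.133 [ 20.9   3.3 -11.7] [ 0.4375 -0.0201  0.0308]
9.2167
```

Drawer is at its stop (force rise, handle at 0.4375,-0.020). Release, then look at pocket and pile from close by.

Run:
```python
from h import *
yaw=.115; u=np.array([np.cos(yaw),np.sin(yaw)]); H=np.array([.4375,-.0201])
bot.line_to([*(H),.03],max_speed=.05); bot.set_gripper(.26)
print(np.round(bot.current_contact_force(),1))
bot.line_to([*H,.15],max_speed=.2)
P=H+.133*u
r=min((down(yaw+k*np.pi) for k in(0,1)),key=lambda r:abs(bot.inverse_kinematics([*P,.3],r)[5]))
bot.goto([*(P-.06*u),.27],r); bot.set_gripper(1.0)
c1=cam("wrist"); pickle.dump(c1,open("w1.pkl","wb"))
r=min((down(-.313+k*np.pi) for k in(0,1)),key=lambda r:abs(bot.inverse_kinematics([.436,.33,.25],r)[5]))
L=np.array([.4362,.3296]); 
bot.goto([*(L-.06*np.array([np.cos(.313),-np.sin(.313)])),.25],r)
c2=cam("wrist"); pickle.dump(c2,open("w2.pkl","wb"))
for i,c in((1,c1),(2,c2)): cv2.imwrite(f"pics/w{i}.png",cv2.resize(c["pixels"],(800,600),interpolation=cv2.INTER_CUBIC)); print((-np.array(c["R"]).T@np.array(c["t"]).ravel()).round(3))
print(bot.current_clock(),np.round(bot.current_joints(),2))
```

```text
[-0.5  0.2  1. ]
[ 0.578 -0.004  0.44 ]
[0.315 0.369 0.42 ]
14.9583 [ 0.51 -0.02  1.72 -0.    1.45 -0.75]
```

View pics/w1.png

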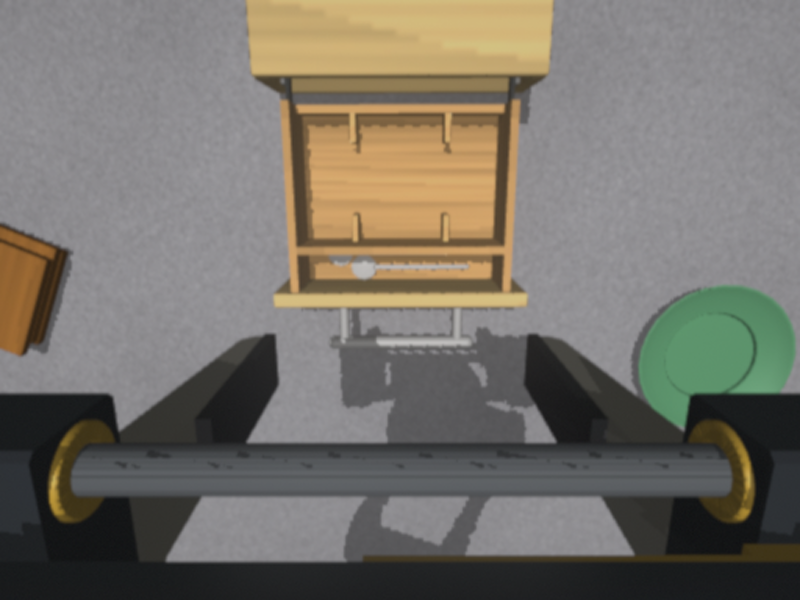

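View pics/w2.png

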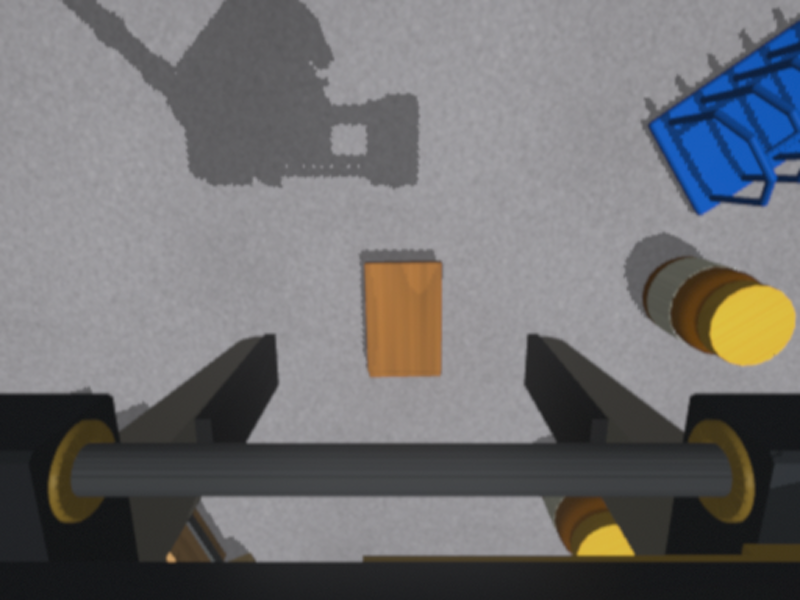

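w1 shows the open drawer with a divider at row ~250, pocket stubs at columns ~353/447 and the back at row ~108. w2 shows the pile with top corners around (366,262) and (441,376). Enlarging both.

Run:
```python
from h import *
p=pickle.load(open("w1.pkl","rb"))["pixels"];q=pickle.load(open("w2.pkl","rb"))["pixels"]
a=cv2.resize(p[60:170,210:305],None,fx=5,fy=5,interpolation=cv2.INTER_CUBIC)
b=cv2.resize(q[155:250,225:290],None,fx=5,fy=5,interpolation=cv2.INTER_CUBIC)
o=np.zeros((550,800,3),np.uint8);o[:550,:475]=a;o[:475,475:]=b
cv2.imwrite("pics/crop1.png",o)
```

```text
(no output)
```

View pics/crop1.png

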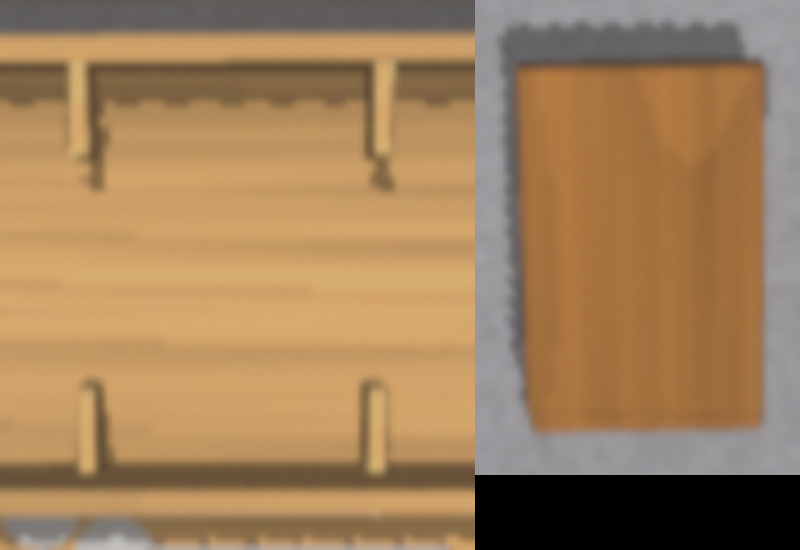

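The left panel shows the pocket centreline at column ~232, the back's inner edge at row 64 and the divider's rear edge at row 488. The right panel has the pile's top corners at (518,65), (765,63), (762,428) and (533,430).

Run:
```python
from h import *
c=pickle.load(open("w1.pkl","rb"))
f=lambda u,v,z:ray(c,u/5+210-.4,v/5+60-.4,z)
rows=[(91,373,62),(92,371,155),(102,363,385),(98,366,472)]
m=[]
for a,b,r in rows:
    A,B=f(a,r,.04),f(b,r,.04); m.append((A+B)/2); print(np.linalg.norm(A-B).round(4),((A+B)/2).round(4), np.arctan2(-(A-B)[0],(A-B)[1]))
d=m[0]-m[3]; print("cl yaw",np.arctan2(d[1],d[0]))
print("back",f(232,64,.04),"divider",f(232,488,.066),"mid",(f(232,64,.04)+f(232,488,.066))/2)
for r,z in((33,.04),(488,.066)):
    A,B=f(0,r,z),f(470,r,z);print("row yaw",np.arctan2(-(A-B)[0],(A-B)[1]))
c2=pickle.load(open("w2.pkl","rb"))
g=lambda u,v:ray(c2,(u-475)/5+225-.4,v/5+155-.4,.027)
q=[g(*p) for p in((518,65),(765,63),(762,428),(533,430))];print(np.round(q,4))
for i in range(4): 
    e=q[i]-q[i-1]; print(np.linalg.norm(e).round(4),np.arctan2(e[1],e[0]).round(3))
print(sum(q)/4)
for p in ((.5694,-.0047,.04),(.5196,-.0106,.066),(.619,.0008,.04)): print(pix(c,p))
```

```text
0.0678 [0.6196 0.001  0.04  ] 0.11531678492946681
0.068 [ 0.5983 -0.0013  0.04  ] 0.11531585230230276
0.0659 [ 0.5432 -0.008   0.04  ] 0.11531343083341764
0.0685 [ 0.5213 -0.0104  0.04  ] 0.1153124694677488
cl yaw 0.114965524488422
back [0.61916681 0.00094792 0.04      ] divider [ 0.52113817 -0.01040773  0.066     ] mid [ 0.57015249 -0.0047299   0.053     ]
row yaw 0.1153170705553737
row yaw 0.11531228980911473
[[0.376  0.3175 0.027 ]
 [0.3949 0.3774 0.027 ]
 [0.4903 0.3477 0.027 ]
 [0.4718 0.2888 0.027 ]]
0.1 2.85
0.0627 1.265
0.0999 -0.302
0.0618 -1.875
[0.43327869 0.332828   0.027     ]
[255.9208492  115.12510394]
[256.01213223 158.4824164 ]
[256.10629922  72.56090342]
```

```bash
cat > grasp.py <<'E'
from h import *
L=np.array([.4338,.3318]); r=bot.current_tool_rot()
r=min((down(-.302+k*np.pi) for k in(0,1)),key=lambda r:abs(bot.inverse_kinematics([*L,.1],r)[5]))
bot.goto([*L,.08],r); bot.line_to([*L,.0035],max_speed=.08)
print("F",np.round(bot.current_contact_force(),1),bot.current_ee_pos())
bot.set_gripper(.4,20); print("open",bot.current_opening(),bot.current_grip_force())
bot.line_to([*L,.16],max_speed=.12)
print("F",np.round(bot.current_contact_force(),1),bot.current_opening())
yaw=.115; u=np.array([np.cos(yaw),np.sin(yaw)]); C=np.array([.5698,-.0047])
q0=np.array(bot.current_joints())
r=min((down(yaw+k*np.pi) for k in(0,1)),key=lambda r:np.abs(bot.inverse_kinematics([*C,.16],r)-q0).sum())
bot.goto([*(C+.009*u),.16],r); bot.line_to([*(C+.009*u),.075],max_speed=.12)
for n in("wrist","top","scene"):
    c=cam(n); pickle.dump(c,open(n+"3.pkl","wb"))
print(bot.current_clock(),bot.current_opening(),np.round(bot.current_joints(),2),np.round(bot.current_contact_force(),1))
w=pickle.load(open("wrist3.pkl","rb"))["pixels"]; cv2.imwrite("pics/w3.png",cv2.resize(w,(800,600),interpolation=cv2.INTER_CUBIC))
E
python3 grasp.py
```

```text
F [ 0.4  0.2 -0.1] [0.43435101 0.33205432 0.00408965]
open 0.695839420563785 19.99906338751316
F [ 0.  -0.  -1.2] 0.6927000664173363
21.1833 0.6940312404330667 [-0.21  0.31  1.7   0.    1.12 -1.9 ] [-0.2 -0.3 -1. ]
```

View pics/w3.png

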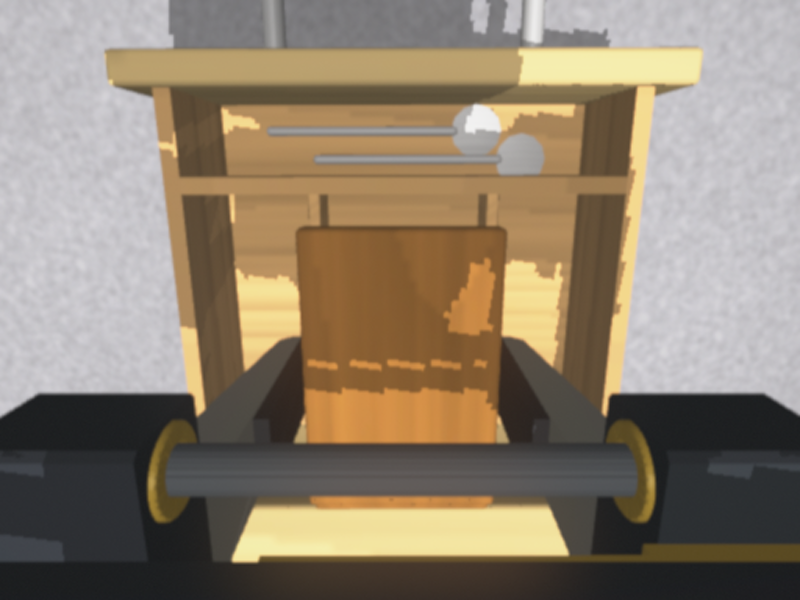

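```bash
cat > push.py <<'E'
from h import *
yaw=.115; u=np.array([np.cos(yaw),np.sin(yaw)]); v=np.array([-u[1],u[0]]); C=np.array([.5698,-.0047])
c=pickle.load(open("wrist3.pkl","rb")); 
for z,pts in((.098,((401,228),(401,503),(298,230),(506,230))),(.066,((180,192),(628,192),(404,192)))):
    for p in pts:
        X=ray(c,(p[0]+.5)/1.5625-.5,(p[1]+.5)/1.5625-.5,z)[:2]-C; print(z,p,(X@u).round(4),(X@v).round(4))
T=np.array(bot.current_ee_pos()[:2])-C; print("tcp",(T@u).round(4),(T@v).round(4))
E
python3 push.py
```

```text
0.098 (401, 228) -0.0412 -0.0006
0.098 (401, 503) 0.0545 -0.0005
0.098 (298, 230) -0.0406 -0.0315
0.098 (506, 230) -0.0406 0.031
0.066 (180, 192) -0.0502 -0.0799
0.066 (628, 192) -0.0503 0.0809
0.066 (404, 192) -0.0502 0.0005
tcp 0.0099 -0.0003
```

```bash
cat > push2.py <<'E'
from h import *
import sys
yaw=.115; u=np.array([np.cos(yaw),np.sin(yaw)]); v=np.array([-u[1],u[0]]); C=np.array([.5698,-.0047])
P=lambda a,z:[*(C+a*u+.0006*v),z]
F=lambda:np.array(bot.current_contact_force())
def show(*a):
    f=F();X=np.array(bot.current_ee_pos());print(*a,"Fu %.1f Fv %.1f Fz %.1f"%(f[:2]@u,f[:2]@v,f[2]),"at %.4f %.4f"%((X[:2]-C)@u,X[2]));return f
bot.line_to(P(.0105,.075))
for z in(.068,.061,.054,.0465):
    bot.line_to(P(.0105,z),max_speed=.06)
    f=show("z",z)
    if abs(f[2]+1)>5 or abs(f[:2]@u)>4: sys.exit("touch")
a=.0105
while a>-.0075:
    a-=.0015; bot.line_to(P(a,.0465),max_speed=.03); f=show(round(a,4))
    if f[:2]@u>35 : break
print(bot.current_clock(),bot.current_opening())
c=cam("wrist"); pickle.dump(c,open("wrist4.pkl","wb")); cv2.imwrite("pics/w4.png",cv2.resize(c["pixels"],(800,600),interpolation=cv2.INTER_CUBIC))
E
python3 push2.py
```

```text
z 0.068 Fu 1.0 Fv -0.2 Fz -1.1 at 0.0098 0.0671
z 0.061 Fu 0.2 Fv -0.3 Fz -2.1 at 0.0100 0.0603
z 0.054 Fu 0.4 Fv -1.0 Fz -1.5 at 0.0100 0.0534
z 0.0465 Fu -0.5 Fv -0.3 Fz -1.3 at 0.0100 0.0459
0.009 Fu 0.2 Fv -0.4 Fz -1.3 at 0.0090 0.0467
0.0075 Fu -0.4 Fv 0.0 Fz -2.1 at 0.0074 0.0466
0.006 Fu 0.0 Fv -0.2 Fz -1.7 at 0.0059 0.0465
0.0045 Fu -0.2 Fv 0.3 Fz -0.7 at 0.0044 0.0465
0.003 Fu -0.1 Fv -0.7 Fz -0.6 at 0.0029 0.0465
0.0015 Fu -0.5 Fv 0.0 Fz -0.5 at 0.0014 0.0465
0.0 Fu 4.0 Fv 0.5 Fz -3.0 at 0.0009 0.0468
-0.0015 Fu 9.2 Fv 0.9 Fz -4.2 at 0.0008 0.0473
-0.003 Fu 11.2 Fv 2.4 Fz -5.0 at 0.0006 0.0479
-0.0045 Fu 12.7 Fv 3.4 Fz -4.3 at 0.0002 0.0485
-0.006 Fu 15.0 Fv 3.8 Fz -4.0 at -0.0006 0.0489
-0.0075 Fu 15.3 Fv 3.7 Fz -3.7 at -0.0017 0.0492
-0.009 Fu 15.6 Fv 3.7 Fz -2.9 at -0.0031 0.0493
25.7583 0.6925303348261752
```

View pics/w4.png

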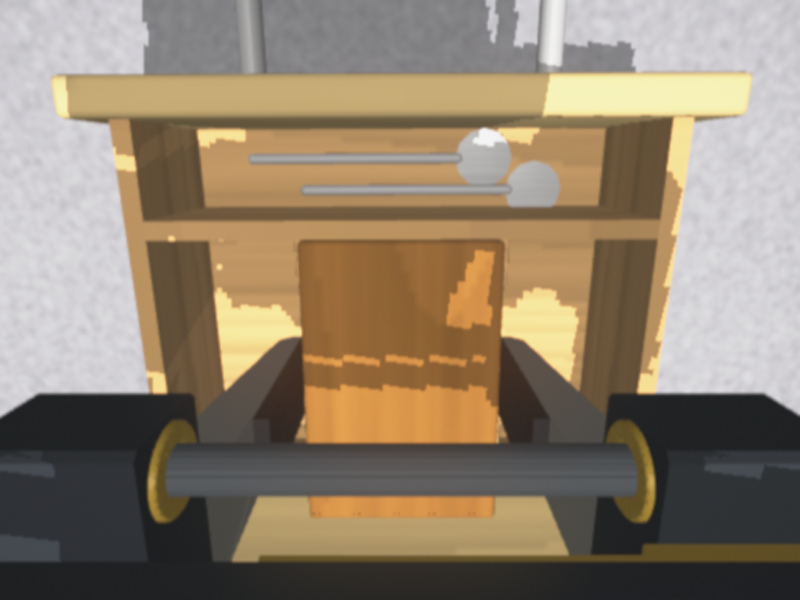

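Top coaster is sliding at ~15 N. The arm is compliant and has risen ~3 mm, so I'll lower the target slightly and keep pushing until the other two are flush.

```bash
cat > push3.py <<'E'
from h import *
exec(open("push2.py").read().split("bot.line_to(P(.0105")[0])
a,z=-.009,.0465
while True:
    X=np.array(bot.current_ee_pos()); xa=(X[:2]-C)@u
    z=np.clip(z+.6*(.0458-X[2]),.038,.0465)
    if xa<-.0125 or a<-.03: break
    a-=.0015; bot.line_to(P(a,z),max_speed=.03); f=show(round(a,4),round(z,4))
    if f[:2]@u>38: break
print(bot.current_clock(),bot.current_opening(), ((np.array(bot.current_ee_pos())[:2]-C)@v).round(4))
c=cam("wrist"); pickle.dump(c,open("wrist5.pkl","wb")); cv2.imwrite("pics/w5.png",cv2.resize(c["pixels"],(800,600),interpolation=cv2.INTER_CUBIC))
E
python3 push3.py
```

```text
-0.0105 0.0444 Fu 14.6 Fv 4.7 Fz -1.3 at -0.0045 0.0476
-0.012 0.0434 Fu 16.5 Fv 4.7 Fz -0.9 at -0.0048 0.0472
-0.0135 0.0425 Fu 19.1 Fv 6.8 Fz 0.2 at -0.0052 0.0470
-0.015 0.0418 Fu 21.3 Fv 7.5 Fz 0.3 at -0.0058 0.0467
-0.0165 0.0413 Fu 21.1 Fv 7.4 Fz 0.1 at -0.0069 0.0464
-0.018 0.041 Fu 22.9 Fv 7.5 Fz 1.5 at -0.0080 0.0462
-0.0195 0.0407 Fu 26.8 Fv 8.0 Fz -0.9 at -0.0081 0.0464
-0.021 0.0403 Fu 30.1 Fv 9.3 Fz -0.6 at -0.0082 0.0466
-0.0225 0.0398 Fu 31.1 Fv 8.9 Fz -1.9 at -0.0089 0.0465
-0.024 0.0394 Fu 31.5 Fv 9.7 Fz -0.2 at -0.0101 0.0463
-0.0255 0.0391 Fu 32.5 Fv 10.9 Fz -0.4 at -0.0113 0.0462
-0.027 0.0389 Fu 31.9 Fv 10.9 Fz 0.3 at -0.0127 0.0461
28.8083 0.6949792930068821 0.0005
```

Plateaus at 15, 21 and 31 N show all three in turn coming flush against the divider. Back off ~2 mm and check before lowering.

Run:
```python
exec(open("push2.py").read().split("bot.line_to(P(.0105")[0])
bot.line_to(P(-.0109,.0465),max_speed=.05); bot.hold(.2); show()
print(bot.current_clock(),((np.array(bot.current_ee_pos())[:2]-C)@v).round(4))
c=cam("wrist"); pickle.dump(c,open("wrist6.pkl","wb"))
b=cv2.resize(c["pixels"][120:345,60:420],(800,500),interpolation=cv2.INTER_CUBIC)
cv2.imwrite("pics/w6.png",b)
```

```text
Fu -0.1 Fv 0.1 Fz -1.1 at -0.0117 0.0460
29.5667 0.0007
```

View pics/w6.png

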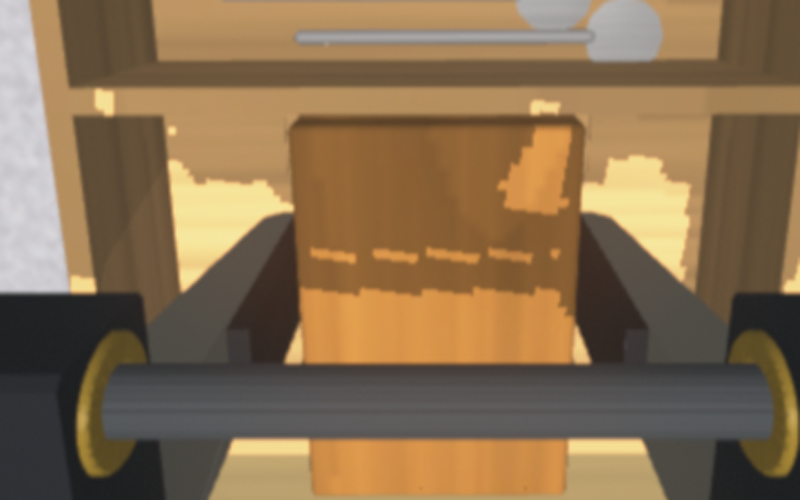

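The picture shows the pile square to the divider and just clear of it (near edge at row ~122, sides at columns 290/583). Now I'll lower it with force checks.

Run:
```python
exec(open("push2.py").read().split("bot.line_to(P(.0105")[0])
a=-.0102
bot.line_to(P(a,.0465),max_speed=.05)
for z in(.0435,.041,.0385,.036,.033,.03,.027,.024,.0215):
    bot.line_to(P(a,z),max_speed=.04); f=show(z)
    if f[2]>5 or abs(f[:2]@u)>5 or abs(f[:2]@v)>6: print("touch"); break
print(bot.current_clock(),((np.array(bot.current_ee_pos())[:2]-C)@v).round(4))
c=cam("wrist"); cv2.imwrite("pics/w7.png",cv2.resize(c["pixels"][120:345,60:420],(800,500),interpolation=cv2.INTER_CUBIC))
```

```text
0.0435 Fu -0.4 Fv -0.2 Fz -1.3 at -0.0105 0.0432
0.041 Fu -0.3 Fv -0.4 Fz -1.0 at -0.0104 0.0407
0.0385 Fu -0.4 Fv 1.2 Fz -0.7 at -0.0104 0.0383
0.036 Fu -0.5 Fv 0.9 Fz -0.7 at -0.0104 0.0358
0.033 Fu -0.5 Fv -0.1 Fz -1.5 at -0.0104 0.0327
0.03 Fu -0.3 Fv 0.9 Fz -1.4 at -0.0104 0.0297
0.027 Fu -0.3 Fv -0.6 Fz -1.1 at -0.0104 0.0267
0.024 Fu -0.6 Fv -0.1 Fz -1.4 at -0.0104 0.0237
0.0215 Fu 0.4 Fv 0.0 Fz -1.8 at -0.0102 0.0215
32.1167 0.0006
```

Run:
```python
exec(open("push2.py").read().split("bot.line_to(P(.0105")[0])
bot.line_to(P(-.0102,.0203),max_speed=.03); show()
bot.set_gripper(.85); show("open %.2f"%bot.current_opening())
bot.line_to(P(-.0102,.12),max_speed=.12); bot.line_to(P(-.06,.2),max_speed=.2)
c=cam("wrist"); d=cam("scene"); t=cam("top")
a=cv2.resize(c["pixels"],(400,300)); b=cv2.resize(d["pixels"][150:300,150:350],(400,300),interpolation=cv2.INTER_CUBIC)
bot.goto(P(-.09,.3),(down(yaw))); c2=cam("wrist"); pickle.dump(c2,open("w8.pkl","wb"))
e=cv2.resize(c2["pixels"][20:220,140:370],(400,348),interpolation=cv2.INTER_CUBIC)
o=np.zeros((600,800,3),np.uint8); o[:300,:400]=a;o[300:,:400]=b;o[:348,400:]=e; cv2.imwrite("pics/w8.png",o)
print(bot.current_clock())
```

```text
Fu -1.0 Fv -0.1 Fz 0.9 at -0.0101 0.0205
open 0.85 Fu 0.5 Fv 0.3 Fz 0.7 at -0.0102 0.0203
37.2667
```

View pics/w8.png

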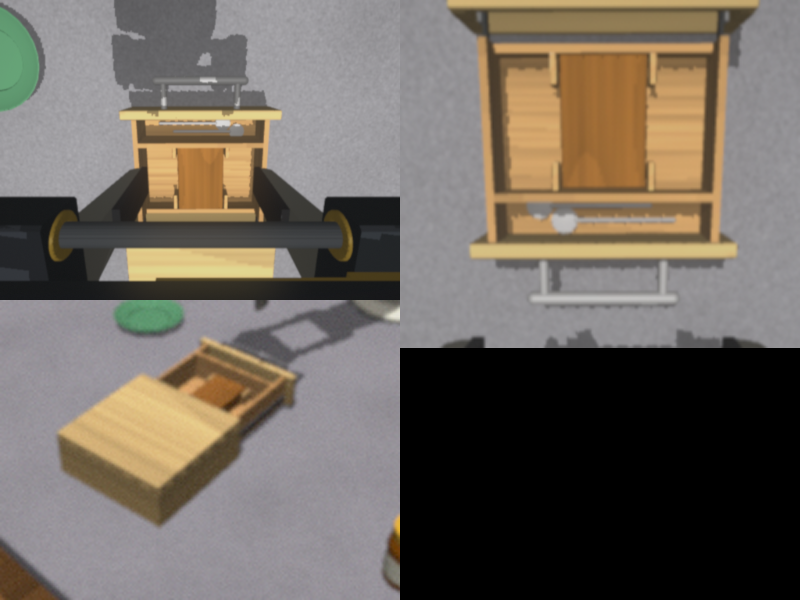

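The pictures show the pile flat between the four stubs, with the drawer fully out. Forces during lowering stayed under ~1.5 N. Handing in.

```bash
python3 -c "
from workcell import bot
print(bot.job_done(),bot.current_clock())"
```

```text
the job is handed in; nothing more can be done
the job is handed in; nothing more can be done
```

The drawer is out at its stop with all three coasters squared and seated flat in the pocket, by the last pictures and the force readings; the job went in at about 37 s of the 54 s allowed, no verdict came back, and the arm went near none of the bystanders.

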